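# Seat the vent plug in the stain-waste pot and rock it

### The arm

A 6-joint arm with a two-finger parallel gripper is mounted at the origin on a cart in front of the work surface, level with it; the furniture and walls round the work are solid. World frame = base frame: x ahead of the robot, y to its left, z up, the work surface at z = 0. Lengths are in m, angles in degrees, forces in N, time in s.
With the tool pointing down it reaches from about 0.375 to 0.75 m from the base axis. Payload 9 kg.
Tool frame: the origin (TCP) lies where the fingers leave the gripper's body, on its centre line; the fingertips stand 73 mm ahead of it and the grasp point (between the pads) lies 54 mm ahead of it (robot.tip_reach is the distance from the TCP to the fingertips, in m); z points along the fingers, y is the direction in which the jaws open and shut (so a half turn about z gives the same grasp; the last joint's range is limited). The gripper opens to 85 mm and grips with 20 to 120 N. Pads are 22 mm wide; open, the fingers measure 114 mm over their backs; the gripper's body (76 mm by 85 mm) begins 54 mm behind the grasp point. The pads swing forward as they close: fully open they stand 13 mm farther back than shut.
Start: joints at [-86.041, 5.964, 5.575, 89.605, 0, 77.527], TCP at [0.17, -0.576, 0.304] pointing down, gripper open.
Joint ranges: [-171.21, 171.21], [-48.23, 106.86], [-62.78, 66.21], [-105.2, 120.99], [-86.42, 89.51], [-180, 180]. Speed limits (degrees/s): [127.2, 127.2, 147.25, 180, 180, 180].

### API

Orientations are given as [roll, pitch, yaw] about the fixed x, y, z axes, in that order (R = Rz(yaw) Ry(pitch) Rx(roll)).
In Python, from plant import robot gives the robot as it stands. Calls block until the motion is done:
- robot.move_pose(position, orientation): joint-space move of the TCP to a pose.
- robot.line_to(position, vel=0.15, rotation=None, guard=None): straight line of the TCP; rotation=None keeps the orientation; vel is the mean speed in m/s. With guard (N) it stops when the force on the tool has changed by that much, and returns True; else False.
- robot.goto_joints(angles): joint-space move.
- robot.set_gripper(opening): finger opening in m; the grip force is fixed at half the most; returns when the fingers have stopped.
- robot.pause(seconds).
- robot.ik(position, orientation): joint angles nearest the present ones, or None.
- robot.observe(): the state.
- robot.grab_frame(name): name is "side" or "top"; returns the picture (480x640x3 uint8, blue, green, red); there is no depth.
- robot.get_calibration(name): a dict with "vertical_fov" (degrees; the focal length in pixels is half the picture's height over the tangent of half this angle, whatever the lens; pixels are square), "cx", "cy" (the principal point, pixels), "rvec" (rotation vector, rad) and "tvec" (3), from world to camera coordinates, as OpenCV has them. Camera axes: x right, y down, z forward; pixel columns grow to the right and rows downward; lengths in m; the calibration is good to about 2 mm. A picture is of the moment at which its call begins. get_calibration takes no time and is no camera call.
A pose or a line that the arm cannot do raises robot.IKError and nothing moves.
- robot.job_done(): hands the job in, once; it reports no verdict.
The state is a dict: "time": time; "q": joint angles; "qvel": joint speeds; "joint_torque": joint torques, N m; "tool_pos": TCP position; "tcp_rot": TCP orientation; "ft_force": force on the tool from outside, world axes, zero at the start; "torque": the same for the moment, N m; "gripper_width": finger opening in m.
Only numpy, scipy, OpenCV 4.12 (cv2) and the standard library are available. Lean on these libraries where they do the work, as an engineer would, in place of code of your own. Each camera call takes 0.05 s, during which the arm holds its last target.

### The job

Lower the wide green cone-shaped plug into the green conical mouth of the white waste pot, without dropping it in, and let go once its shoulder lies flat on the rim. Then push the top of its knob sideways so that the plug visibly rocks in the mouth (a tilt of roughly 10 degrees) to show that it is not stuck, let it fall back fully home and back away. Leave the slim blue plug where it stands.

Things in the scene. Friction and masses are not known exactly. Their poses are not given: they have to be found in the camera images.
- plug_grip (a point): Wide green plug, 120 g, 92 mm tall, loose, upright on its narrow end. This point is the place to grip: half-way up the grey upright cylindrical knob (20 mm diameter, 62 mm long) on its axis, 62 mm above the narrow end, 32 mm above the shoulder's top, 30 mm below the knob's top. z points up the axis. Seated, it is 38 mm above the centre of the pot's mouth.
- plug_shoulder (a point): Centre of the underside of the plug's round shoulder (58 mm diameter, 6 mm thick); below it the cone narrows from 51 to 26 mm diameter over 24 mm. Seated, it meets the mouth's centre and only weight holds it: 1-2 N sideways near the knob's top tips it over the shoulder's edge (10 mm there tilts it 10 degrees); freed, it falls back. Pushed low on the knob it can jam and not tip.
- slim_plug_grip (a point): Slim blue plug, a bystander for another vessel: same height and grey knob, but its cone is only 30 mm and its shoulder 36 mm in diameter, so it would sink into this mouth. Stands upright on the bench; this point is on its axis 62 mm above the bench. The two plugs may have changed places.
- pot_mouth (a point): Centre of the mouth of the white round waste pot, level with its rim, 60 mm above the bench. The pot is 88 mm in diameter (foot 100 mm) and fixed. The mouth is a green cone about 54 mm in diameter at the rim, narrowing downward to suit the wide plug with some 1 mm of play; it guides a plug that enters a few millimetres off centre. z points up.
Mind the look-alikes: they are no part of the job. Of the things like the part that bears plug_grip, leave any that is pink, red or yellow; of the rest the larger one is meant.

How it is judged:
By the outcome, as a careful person would: the job done as asked, in the order asked, and still so for the second after the job is handed in, with the robot touching nothing.
It also fails if it takes over 45 s, if anything falls off the work surface, if the arm or the gripper's body presses on something with over 40 N, if the wrist force passes 120 N, or if a joint passes its speed limit or range.

## Working session

There is one attempt and no reset: what is moved stays moved. The work goes in short steps, each a Python script; the robot and the scene stay as the last script left them, time stands still between calls to the robot, and variables do not carry over. Pictures are saved under pics/ and viewed, and the job is handed in when it is done.

```bash
mkdir -p pics; ls; python3 - <<'E'
from plant import robot
import cv2
for n in("side","top"):
    cv2.imwrite(f"pics/{n}0.png",robot.grab_frame(n)); print(n,robot.get_calibration(n))
s=robot.observe();print(s["time"],s["tool_pos"],s["tcp_rot"],s["gripper_width"])
E
```

```text
pics
side {'vertical_fov': 45.2140200020279, 'cx': 314.58071973392003, 'cy': 250.5456461125727, 'rvec': array([ 0.25426699, -2.6697314 ,  1.47622969]), 'tvec': array([0.47817936, 0.18941153, 1.01782801])}
top {'vertical_fov': 53.135995012896295, 'cx': 319.6385653812407, 'cy': 238.5678905409881, 'rvec': array([ 2.15768092, -2.14336301,  0.12464423]), 'tvec': array([-0.10216367,  0.51908165,  0.8434267 ])}
0.1 [ 0.16973244 -0.57527813  0.30320026] [-1.79934631e+02 -1.57682081e-02  1.64332022e+01] 0.08518645197532346
```

View pics/side0.png

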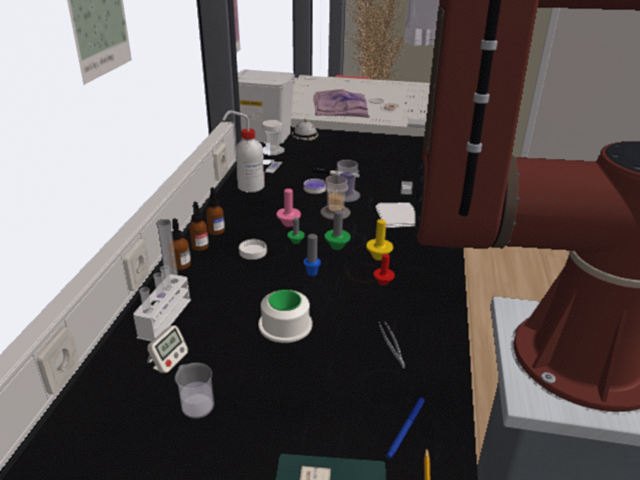

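View pics/top0.png

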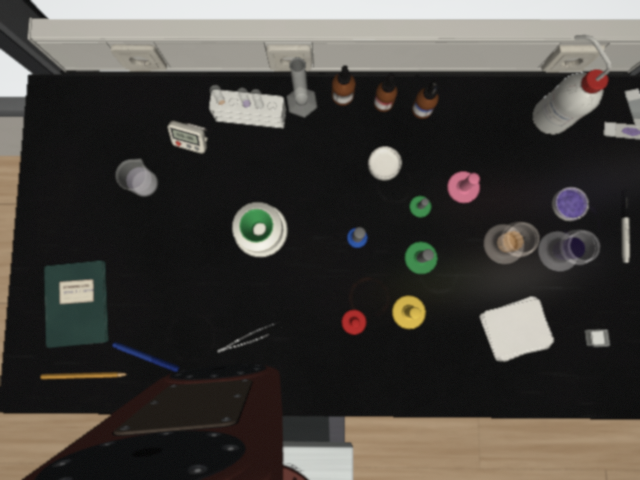

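Candidates in the top view are the wide green plug at (421,257), a small green one at (420,206), pink at (464,186), yellow at (409,312), red at (353,322) and slim blue at (357,238). The larger green one at (421,257) fits the description. I'll check it in a crop and measure.

```bash
cat > h.py <<'E'
import numpy as np,cv2
from plant import robot
def cam(n):
    c=robot.get_calibration(n);f=240/np.tan(np.radians(c["vertical_fov"]/2))
    R=cv2.Rodrigues(c["rvec"])[0];return f,c["cx"],c["cy"],R,c["tvec"]
def ray(n,u,v):
    f,cx,cy,R,t=cam(n);return -R.T@t,R.T@np.array([(u-cx)/f,(v-cy)/f,1])
def onz(n,u,v,z):
    o,d=ray(n,u,v);return o+d*(z-o[2])/d[2]
def proj(n,p):
    f,cx,cy,R,t=cam(n);q=R@np.array(p)+t;return np.array([f*q[0]/q[2]+cx,f*q[1]/q[2]+cy])
def tri(a,b):
    A=np.zeros((3,3));y=np.zeros(3)
    for o,d in(ray("side",*a),ray("top",*b)):
        d=d/np.linalg.norm(d);M=np.eye(3)-np.outer(d,d);A+=M;y+=M@o
    return np.linalg.solve(A,y)
def circ_on_z(n,cnt,z):
    P=np.array([onz(n,*p,z)[:2] for p in cnt.reshape(-1,2).astype(float)])
    (c,r)=cv2.minEnclosingCircle((P*1000).astype(np.float32));
    return np.array(c)/1000,r/1000
E
python3 - <<'E'
from h import *
for n in("side","top"):
    im=cv2.imread(f"pics/{n}0.png");h=cv2.cvtColor(im,cv2.COLOR_BGR2HSV)
    g=cv2.inRange(h,(50,100,40),(80,255,255));b=cv2.inRange(h,(105,120,60),(125,255,255))
    w=cv2.inRange(h,(0,0,110),(180,70,255))
    for nm,m in(("g",g),("b",b)):
        for c in cv2.findContours(m,0,1)[0]:
            if cv2.contourArea(c)<60: continue
            out=[(z,*[np.round(x,4) for x in circ_on_z(n,c,z)]) for z in((.027,.03,.06))]
            print(n,nm,cv2.boundingRect(c),cv2.contourArea(c),out if n=="top" else [np.round(x[1],3) for x in out])
s=cv2.imread("pics/side0.png")[190:300,250:420];t=cv2.imread("pics/top0.png")[170:350,320:500]
cv2.imwrite("pics/crop.png",np.hstack([cv2.resize(s,(400,400*110//170),interpolation=cv2.INTER_CUBIC)[:258],cv2.resize(t,(258,258),interpolation=cv2.INTER_CUBIC)]))
t=cv2.imread("pics/top0.png")[180:280,215:315];s=cv2.imread("pics/side0.png")[270:350,240:330]
cv2.imwrite("pics/crop2.png",np.hstack([cv2.resize(t,(400,400),interpolation=2),cv2.resize(s,(400,400),interpolation=2)]))
E
```

```text
side g (269, 289, 32, 21) 482.5 [array([ 0.55 , -0.029]), array([ 0.55 , -0.025]), array([0.54 , 0.014])]
side g (287, 230, 18, 14) 136.5 [array([ 0.58 , -0.264]), array([ 0.579, -0.259]), array([ 0.568, -0.21 ])]
side g (324, 229, 27, 21) 321.0 [array([ 0.484, -0.273]), array([ 0.483, -0.268]), array([ 0.477, -0.218])]
side b (387, 398, 38, 60) 400.0 [array([0.305, 0.238]), array([0.305, 0.241]), array([0.307, 0.268])]
side b (303, 257, 18, 19) 183.0 [array([ 0.524, -0.152]), array([ 0.523, -0.147]), array([ 0.515, -0.103])]
top g (404, 241, 34, 33) 849.5 [(0.027, array([ 0.4875, -0.2826]), np.float64(0.0311)), (0.03, array([ 0.4872, -0.282 ]), np.float64(0.031)), (0.06, array([ 0.4845, -0.276 ]), np.float64(0.0299))]
top g (241, 210, 31, 31) 731.5 [(0.027, array([0.5453, 0.0193]), np.float64(0.0292)), (0.03, array([0.5449, 0.0189]), np.float64(0.0291)), (0.06, array([0.5402, 0.0145]), np.float64(0.0281))]
top g (409, 195, 23, 23) 277.0 [(0.027, array([ 0.5818, -0.2835]), np.float64(0.0214)), (0.03, array([ 0.5812, -0.2829]), np.float64(0.0213)), (0.06, array([ 0.5753, -0.2769]), np.float64(0.0206))]
top b (112, 343, 66, 29) 311.0 [(0.027, array([0.3044, 0.213 ]), np.float64(0.0632)), (0.03, array([0.3048, 0.2119]), np.float64(0.063)), (0.06, array([0.3084, 0.2009]), np.float64(0.0608))]
top b (347, 228, 21, 20) 161.5 [(0.027, array([ 0.5232, -0.1669]), np.float64(0.0193)), (0.03, array([ 0.5228, -0.1667]), np.float64(0.0193)), (0.06, array([ 0.5189, -0.1647]), np.float64(0.0186))]
```

View pics/crop.png

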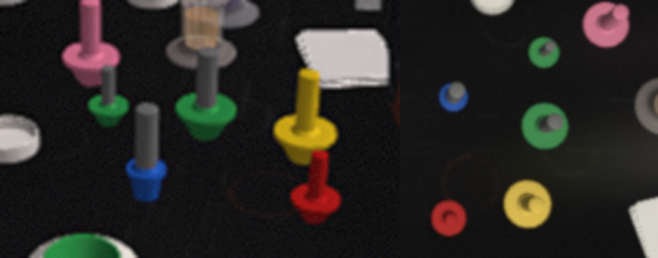

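View pics/crop2.png

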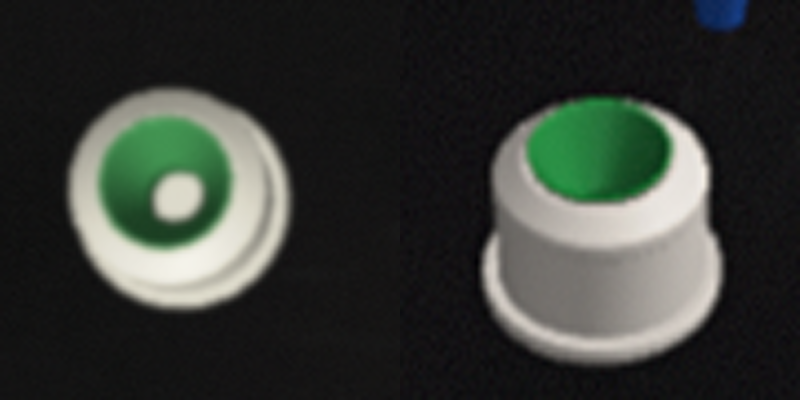

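Enlarged, the large plug at (421,257) is green with a wide shoulder and a grey knob. Its neighbour at (420,206) is clearly smaller. The pot mouth agrees in both views at about (0.540, 0.0145), radius 28 mm at z=0.06. Next I'll measure the knob.

```bash
python3 - <<'E'
from h import *
S=cv2.imread("pics/side0.png");T=cv2.imread("pics/top0.png")
def grey(im,box):
    x,y,w,h=box;c=im[y:y+h,x:x+w];hs=cv2.cvtColor(c,cv2.COLOR_BGR2HSV)
    m=cv2.inRange(hs,(0,0,50),(180,90,255));m=max(cv2.findContours(m,0,1)[0],key=cv2.contourArea)+np.array([x,y]);return m
a=grey(S,(328,203,20,32));b=grey(T,(404,241,34,33))
print(cv2.boundingRect(a),cv2.boundingRect(b),b.reshape(-1,2).tolist())
for p in((.487,-.282),(.485,-.28),(.483,-.278)):
    for z in(.03,.092): print(p,z,proj("side",(*p,z)).round(1),proj("top",(*p,z)).round(1))
for n,c in(("beaker",(512,242)),("blue knob",(360,232))): print(n,onz("top",*c,.1).round(3))
for rp in((.487,-.282,.2),(.54,.0145,.25)):
  for y in(0,15,-15,180): print(rp,y,robot.ik(rp,[180,0,y]))
E
```

```text
(328, 203, 20, 32) (417, 249, 17, 14) [[426, 249], [425, 250], [424, 250], [423, 251], [422, 251], [421, 252], [420, 252], [419, 253], [418, 254], [417, 255], [417, 256], [417, 257], [417, 258], [417, 259], [417, 260], [418, 261], [419, 261], [420, 262], [421, 262], [422, 262], [423, 262], [424, 261], [425, 261], [426, 261], [427, 260], [428, 260], [429, 260], [430, 260], [431, 259], [432, 258], [433, 257], [433, 256], [433, 255], [433, 254], [433, 253], [433, 252], [432, 251], [431, 250], [430, 249], [429, 249], [428, 249], [427, 249]]
(0.487, -0.282) 0.03 [337.2 235.3] [420.4 257.2]
(0.487, -0.282) 0.092 [338.1 211.2] [427.6 254. ]
(0.485, -0.28) 0.03 [338.  235.8] [419.3 258.3]
(0.485, -0.28) 0.092 [338.8 211.7] [426.5 255.2]
(0.483, -0.278) 0.03 [338.7 236.3] [418.2 259.4]
(0.483, -0.278) 0.092 [339.6 212.2] [425.3 256.3]
beaker [ 0.507 -0.422  0.1  ]
blue knob [ 0.523 -0.167  0.1  ]
(0.487, -0.282, 0.2) 0 [-43.38769988  -0.171469   -11.549792    78.621677     0.
 136.61230012]
(0.487, -0.282, 0.2) 15 [-43.38769988  -0.171469   -11.549792    78.621677     0.
 121.61230012]
(0.487, -0.282, 0.2) -15 [-43.38769988  -0.171469   -11.549792    78.621677     0.
 151.61230012]
(0.487, -0.282, 0.2) 180 [-43.38769988  -0.171469   -11.549792    78.621677     0.
 -43.38769988]
(0.54, 0.0145, 0.25) 0 [-12.34330837  -4.73030767 -10.788429    83.94187868   0.
 167.65669163]
(0.54, 0.0145, 0.25) 15 [-12.34330837  -4.73030767 -10.788429    83.94187868   0.
 152.65669163]
(0.54, 0.0145, 0.25) -15 [ -12.34330837   -4.73030767  -10.788429     83.94187868    0.
 -177.34330837]
(0.54, 0.0145, 0.25) 180 [-12.34330837  -4.73030767 -10.788429    83.94187868   0.
 -12.34330837]
```

```bash
python3 - <<'E'
from h import *
x,y=.4867,-.2817
robot.move_pose([x,y,.24],[180,0,0])
robot.line_to([x,y,.118],vel=.12)
robot.set_gripper(0.0)
s=robot.observe();print(s["time"],s["tool_pos"],s["gripper_width"],s["ft_force"])
cv2.imwrite("pics/side1.png",robot.grab_frame("side"))
robot.line_to([x,y,.27],vel=.12)
s=robot.observe();print(s["time"],s["tool_pos"],s["gripper_width"],s["ft_force"])
S=robot.grab_frame("side");T=robot.grab_frame("top");cv2.imwrite("pics/side2.png",S);cv2.imwrite("pics/top2.png",T)
cv2.imwrite("pics/v2.png",np.hstack([cv2.resize(S[130:280,240:390],(400,400)),cv2.resize(T[170:320,340:490],(400,400))]))
E
```

```text
3.5 [ 0.48684608 -0.2818575   0.11829541] 0.01836024035906829 [-0.09044826 -0.39128683  1.55153733]
4.9667 [ 0.48646446 -0.28147796  0.26907872] 0.01901953998913022 [ 0.13521229 -0.0034008  -0.89832634]
```

View pics/v2.png

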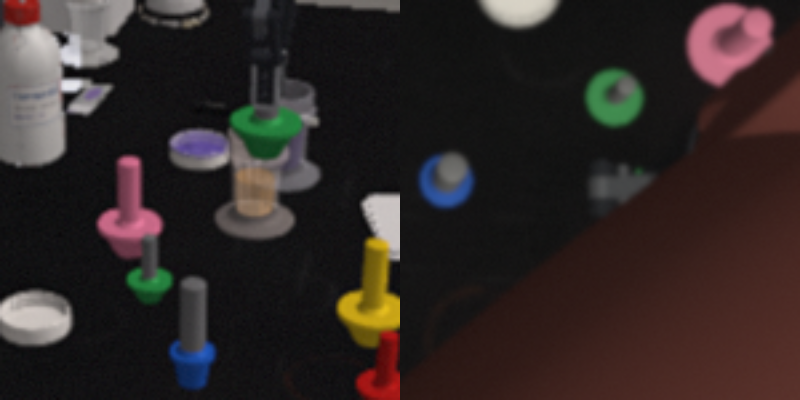

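The plug is held upright: green cone at crop (265,128), clear of the beaker behind it, with the small green and blue plugs undisturbed. I'll move it over the pot and check the alignment.

```bash
python3 - <<'E'
from h import *
robot.line_to([.540,.0145,.27],vel=.15)
robot.line_to([.540,.0145,.20],vel=.1)
robot.pause(.3)
s=robot.observe();print(s["time"],s["tool_pos"],s["tcp_rot"],s["gripper_width"],s["ft_force"])
S=robot.grab_frame("side");T=robot.grab_frame("top");cv2.imwrite("pics/side3.png",S)
for n,im in(("side",S),("top",T)):
    h=cv2.cvtColor(im,cv2.COLOR_BGR2HSV);g=cv2.inRange(h,(50,100,40),(80,255,255))
    for c in cv2.findContours(g,0,1)[0]:
        if cv2.contourArea(c)>40: print(n,cv2.boundingRect(c))
p=s["tool_pos"]; 
for dz in(.086,.092): print(proj("side",p-[0,0,dz]),proj("top",p-[0,0,dz]))
cv2.imwrite("pics/v3.png",np.hstack([cv2.resize(S[200:350,210:360],(400,400),interpolation=2),cv2.resize(T[160:310,190:340],(400,400),interpolation=2)]))
E
```

```text
8.375 [0.54023183 0.01445757 0.20049336] [ 1.79990777e+02 -4.38194673e-02  8.20130977e-04] 0.018782254584020372 [-0.18706699  0.27946224 -1.76019135]
side (267, 267, 34, 43)
side (293, 230, 12, 14)
top (240, 220, 32, 21)
top (409, 195, 23, 23)
[284.03070853 274.60015328] [251.18069539 219.70624936]
[284.09193327 277.36995202] [251.72580573 220.29935634]
```

View pics/v3.png

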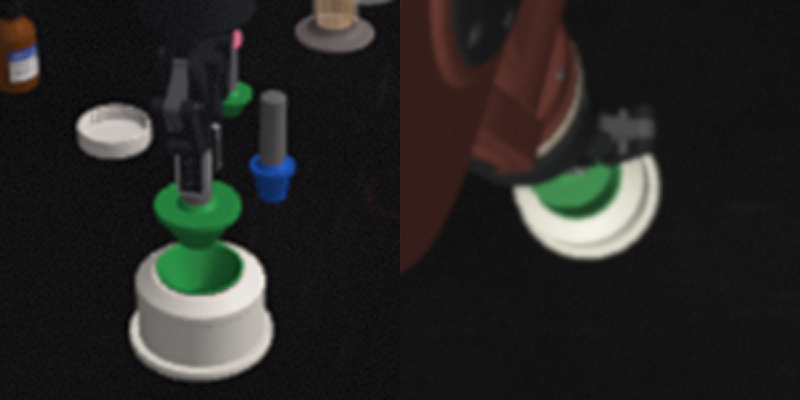

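The plug is centred within about 1 mm (shoulder u≈284.4 against 284.0 predicted, mouth u≈284.7). The TCP height when seated should be about 0.154, so I'll lower it with a guard.

```bash
python3 - <<'E'
from h import *
def st(t):
    s=robot.observe();print(t,s["time"],s["tool_pos"].round(4),round(s["gripper_width"],4),s["ft_force"].round(2));return s
print(robot.line_to([.540,.0145,.162],vel=.05,guard=6));st("a")
robot.pause(.2);s=st("b")
print(robot.line_to([.540,.0145,.150],vel=.01,guard=4));st("c")
S=robot.grab_frame("side");cv2.imwrite("pics/side4.png",S)
cv2.imwrite("pics/v4.png",cv2.resize(S[230:350,220:340],(500,500),interpolation=2))
E
```

```text
False
a 9.3833 [0.5402 0.0145 0.1623] 0.0185 [ 1.06 -0.87 -1.18]
b 9.5833 [0.5402 0.0145 0.1624] 0.0185 [-0.04  0.54 -1.26]
True
c 10.3833 [0.5399 0.0145 0.1541] 0.0185 [-1.37 -0.37  4.36]
```

View pics/v4.png

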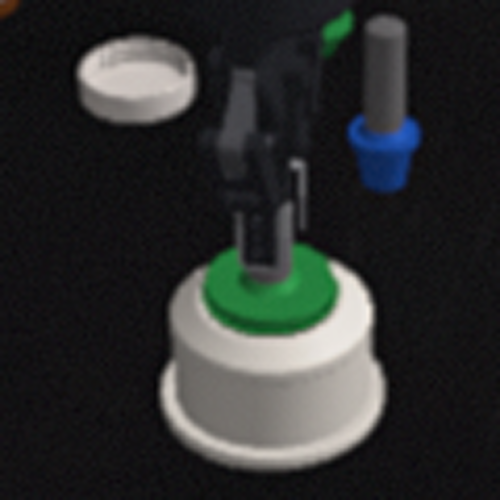

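Seated at TCP z=0.1541, as predicted, with the shoulder flat on the rim at crop (268,290). Now I'll release and retreat.

```bash
python3 - <<'E'
from h import *
print(robot.tip_reach)
robot.set_gripper(.06);robot.pause(.2)
robot.line_to([.540,.0145,.235],vel=.1)
robot.set_gripper(0.0)
robot.line_to([.480,.0145,.235],vel=.15)
robot.line_to([.480,.0145,.195],vel=.1)
robot.line_to([.508,.0145,.195],vel=.05)
robot.pause(.2)
s=robot.observe();print(s["time"],s["tool_pos"].round(4),s["gripper_width"],s["ft_force"].round(2))
S=robot.grab_frame("side");T=robot.grab_frame("top");cv2.imwrite("pics/side5.png",S)
h=cv2.cvtColor(S,cv2.COLOR_BGR2HSV);g=cv2.inRange(h,(50,100,40),(80,255,255))
for c in cv2.findContours(g,0,1)[0]:
    if cv2.contourArea(c)>40: print(cv2.boundingRect(c),cv2.fitEllipse(c))
print([proj("side",(.54,.0145,z)).round(1) for z in(.06,.066,.128)], proj("side",s["tool_pos"]-[0,0,.073]).round(1))
cv2.imwrite("pics/v5.png",np.hstack([cv2.resize(S[230:350,220:340],(400,400),interpolation=2),cv2.resize(T[160:310,190:340],(400,400),interpolation=2)]))
E
```

```text
0.0726
14.6833 [0.5078 0.0145 0.195 ] -0.0002470938580870333 [ 0.11 -0.51  0.66]
(269, 288, 32, 22) ((284.3715515136719, 298.71380615234375), (21.69862937927246, 31.491056442260742), 89.14793395996094)
[array([284.7, 299.2]), array([284.6, 296.5]), array([284. , 268.3])] [301.8 273.2]
```

View pics/v5.png

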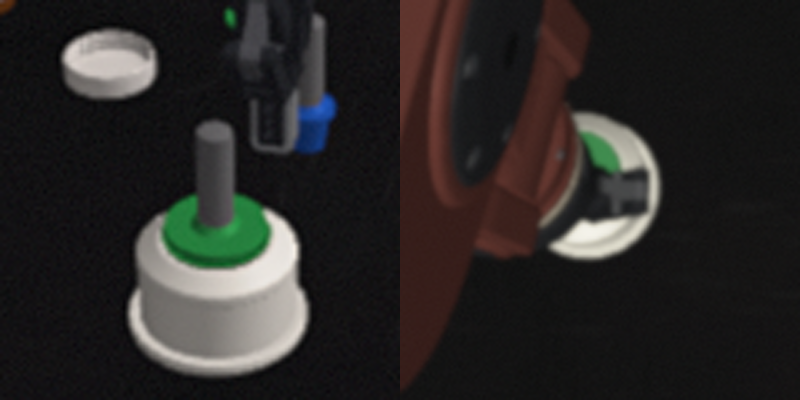

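The plug sits flat and upright: knob at crop (215,125–225), shoulder circle centred. The finger is about 9–11 mm to its right, at knob-top height. Now I'll push in +x.

```bash
python3 - <<'E'
from h import *
def meas(S):
    g=S[250:310,262:305]; h=cv2.cvtColor(S,cv2.COLOR_BGR2HSV);m=cv2.inRange(h,(50,100,40),(80,255,255));m[:250]=0
    c=max(cv2.findContours(m,0,1)[0],key=cv2.contourArea);e=cv2.fitEllipse(c);return cv2.boundingRect(c),round(e[2],1)
out=[]
for x in(.521,.5285):
    robot.line_to([x,.0145,.195],vel=.03,guard=10);robot.pause(.15)
    s=robot.observe();S=robot.grab_frame("side");print(s["time"],s["tool_pos"].round(4),s["ft_force"].round(2),meas(S))
    cv2.imwrite(f"pics/push{x}.png",S);out.append(cv2.resize(S[230:350,220:340],(400,400),interpolation=2))
cv2.imwrite("pics/v6.png",np.hstack(out))
E
```

```text
15.5167 [0.5209 0.0145 0.195 ] [-1.79  0.65  1.09] ((269, 288, 32, 22), 88.5)
16.1167 [0.5284 0.0145 0.1949] [0.47 1.14 0.67] ((269, 286, 32, 24), 82.0)
```

View pics/v6.png

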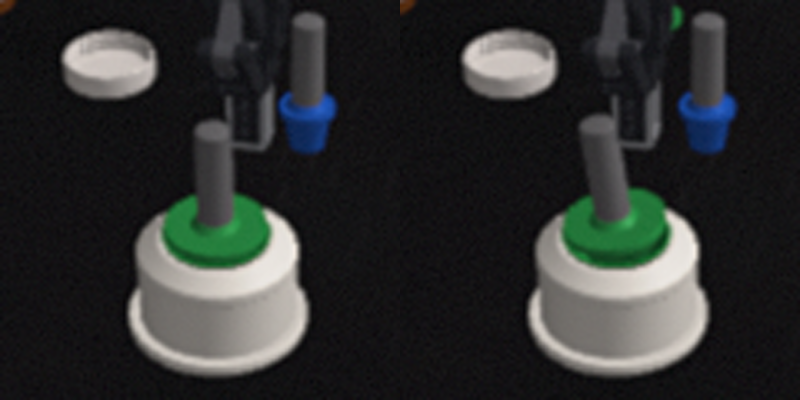

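It is rocking, now at about 7–8°, with the shoulder lifted on the right at crop 2 (665,240). I'll push about 2.7 mm more, then back off.

```bash
python3 - <<'E'
from h import *
out=[]
def snap(n):
    S=robot.grab_frame("side");cv2.imwrite(f"pics/{n}.png",S);out.append(cv2.resize(S[230:350,220:340],(400,400),interpolation=2))
    h=cv2.cvtColor(S,cv2.COLOR_BGR2HSV);m=cv2.inRange(h,(50,100,40),(80,255,255));m[:250]=0
    c=max(cv2.findContours(m,0,1)[0],key=cv2.contourArea);s=robot.observe()
    print(n,s["time"],s["tool_pos"].round(4),s["ft_force"].round(2),cv2.boundingRect(c),cv2.fitEllipse(c))
robot.line_to([.5312,.0145,.195],vel=.03,guard=10);robot.pause(.3);snap("tilt")
robot.line_to([.480,.0145,.195],vel=.2);robot.pause(.3);snap("back")
cv2.imwrite("pics/v7.png",np.hstack(out))
E
```

```text
tilt 16.7667 [0.5312 0.0145 0.195 ] [-0.02  0.82  0.51] (269, 285, 32, 25) ((284.908935546875, 298.00469970703125), (23.325763702392578, 31.892229080200195), 80.85204315185547)
back 17.525 [0.4803 0.0145 0.1949] [ 0.08  0.55 -0.2 ] (269, 288, 32, 22) ((284.4601135253906, 298.74273681640625), (21.67283821105957, 31.18466567993164), 89.34054565429688)
```

View pics/v7.png

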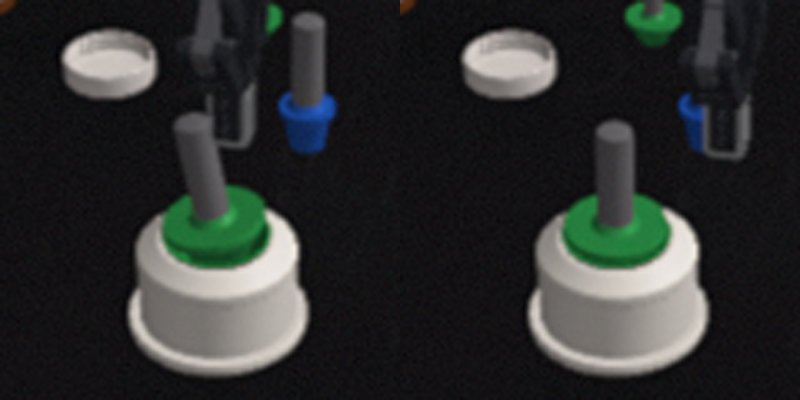

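The knob leaned about 10°: its top moved from crop x=211 to 193. The plug has since fallen back home, with the same shoulder ellipse as before the push. I'll back away, take a last look and hand in.

```bash
python3 - <<'E'
from h import *
robot.line_to([.440,.0145,.28],vel=.15);robot.pause(.5)
S=robot.grab_frame("side");T=robot.grab_frame("top")
h=cv2.cvtColor(S,cv2.COLOR_BGR2HSV);m=cv2.inRange(h,(50,100,40),(80,255,255))
for c in cv2.findContours(m,0,1)[0]:
    if cv2.contourArea(c)>40: print(cv2.boundingRect(c))
h=cv2.cvtColor(S,cv2.COLOR_BGR2HSV);m=cv2.inRange(h,(105,120,60),(125,255,255))
for c in cv2.findContours(m,0,1)[0]:
    if cv2.contourArea(c)>60: print("blue",cv2.boundingRect(c))
cv2.imwrite("pics/end.png",np.hstack([cv2.resize(S[150:350,180:430],(500,400)),cv2.resize(T[150:350,190:340],(300,400))]))
print(robot.observe()["time"]);robot.job_done()
E
```

```text
(269, 288, 32, 22)
(287, 230, 18, 14)
blue (387, 398, 38, 60)
blue (303, 257, 18, 19)
18.9
the job is handed in; nothing more can be done
```

View pics/end.png

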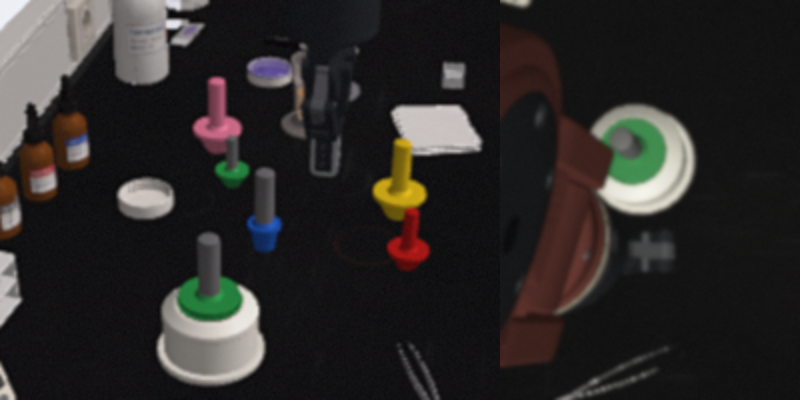

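The wide green plug is seated in the pot's mouth, was rocked as asked, and the job is handed in at 18.9 s.

- **Seating:** I lowered the plug under a force guard. It touched down at TCP z = 0.154, as predicted, and I let go there with the shoulder flat on the rim.
- **Rocking:** I pushed near the knob's top in +x until it leaned about 10° (estimated from the side view). When I backed off, it fell back fully home.
- **Final state:** the plug's outline in the side view matches the one from before the push. The slim blue plug and the small green plug are at their starting pixels, and the gripper is clear of everything.

No check failed or disagreed. The 1–2 N push was too close to the force sensor's noise to confirm, so the tilt and return were judged from the pictures only.

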